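Shut the sewing tray and lock its slotted cam

TASK

Push the clear tray fully home into its white frame, then take the flat-blade driver from its wooden stand and, with its blade in the slot, turn the steel cam on top of the frame a quarter turn clockwise until it seats against its stop. Afterwards put the driver away blade down in the tall mug: lower it to the bottom before letting go, and leave it leaning against the rim on the side where the mug's handle is, with the mug upright and the other things on the table left where they are.

Things in the scene. Friction and masses are not known exactly. Their poses are not given: they have to be found in the camera images.
- frame: White open plastic frame fixed to the table, 160 deep (its x) x 180 wide (its y) x 76 mm high; origin under its centre, z up. Its +x points inward, from the open front to the back: the way the tray goes in. A 64 mm deep bar along the top of the front carries the cam, 50 mm in front of the frame's centre.
- tray (a joint): Slide of the clear tray in the frame: 0 = fully home, front panel against the frame; grows (m) as it comes out along the frame's -x, up to 0.10. It slides with about 1.5 N of friction and stays where it is left.
- tray_pull (a point): Middle of the outer edge of the finger lip on the tray's front panel: a level lip 70 wide, 12 deep, 6 mm thick, this point 53 mm above the table. The panel (178 wide, z 8 to 64 mm) lies 12 mm behind this point. Can be pushed home with closed fingers against the lip. Axes as the frame's.
- cam (a joint): Rotation of the slotted steel cam about its vertical axis: 0 = open, grows (rad) as it turns clockwise seen from above, 1.571 = seated at a hard stop. Friction about 0.08 N m; it stays where it is left. Its tongue under the bar then stands in front of a lug of the tray; it is in the way of the tray if the cam is turned before the tray is home.
- cam_slot (a point): Centre of the floor of the cam's slot, 78 mm above the table. The slot runs along this point's x (this turns with the cam; with the cam at 0 it points along the frame's x), is 6.5 mm wide, 9 mm deep and 37 mm long, in a round steel head of 37 mm diameter; a fixed white ring of 39 mm inner and 47 mm outer diameter, as high as the head (top at 87 mm), surrounds it.
- stand: Wooden block fixed to the table, 70 (x) x 55 (y) x 45 mm high, origin under its centre, z up. In the middle of its top is a pocket 22 mm (x) by 5 mm (y), 35 mm deep, in which the driver stands upright with its blade at the start.
- driver: Flat-blade driver, loose, about 85 g, 190 mm long; origin at the middle of the blade's lower edge, z along it from blade to handle end, x along the blade's width, y along its thickness. Blade 20 wide x 3 thick x 40 mm long, then a round steel shaft of 8 mm diameter up to 120 mm, then a square black handle 18 x 18 mm (sides along x and y) from 120 to 190 mm. Standing in the stand its axes are near the stand's, with up to about 0.06 rad of tilt.
- driver_grip (a point): Centre of the driver's handle, on its axis 155 mm from the blade's edge: where to grip it. Axes as the driver's.
- driver_tip (a point): Middle of the blade's lower edge. Axes as the driver's.
- driver_end (a point): Centre of the handle's far end, 190 mm from the blade's edge.
- mug: Tall narrow white ceramic mug, loose, 0.4 kg, 60 mm outer diameter, 110 mm high, 4 mm wall (inner diameter 52 mm), inner floor about 5 mm above the table; origin under its centre, z up; its handle sticks out on its +y side.
- egg_cup: White ceramic egg cup holding safety pins, 48 mm across, 62 mm high; bystander, leave it.
- thimble: Steel thimble, 19 mm across, 24 mm high; bystander.
- lint_brush: Blue lint brush lying flat, 185 mm long along its x, 36 mm wide, 20 mm high; bystander.
- peg: Orange clothes peg lying flat, 72 mm long along its x, 14 mm high; bystander.
- spool: Wooden thread spool standing, 36 mm across, 40 mm high; bystander.
- tape_case: Grey tape-measure case, 60 x 30 x 58 mm high; bystander.
- button_jar: Glass jar with metal cap, 56 mm across, 75 mm high; bystander.
Things that resemble listed ones, but are neither listed nor needed, are in the scene too. Of the things that look like the driver, the largest one is meant.

How it is judged:
By the outcome, as a careful person would: the job done as asked, in the order asked, and still so for the second after the job is handed in, with the robot touching nothing.
It also fails if it takes over 72 s, if anything falls off the work surface, if the arm or the gripper's body presses on something with over 40 N, if the wrist force passes 120 N, or if a joint passes its speed limit or range.

ROBOT

A 6-joint arm with a two-finger parallel gripper is mounted at the origin on the work surface. World frame = base frame: x ahead of the robot, y to its left, z up, the work surface at z = 0. Lengths are in mm, angles in rad, forces in N, time in s.
With the tool pointing down it reaches from about 325 to 875 mm from the base axis. Payload 4.4 kg.
Tool frame: the origin (TCP) lies on the centre line of the jaws, within the pads' length; the fingertips stand ahead of it and the grasp point (between the pads) lies 6 mm ahead of it (ctrl.tcp_to_tips is the z of the fingertips in the tool frame, in mm); z points along the fingers, y is the direction in which the jaws open and shut (so a half turn about z gives the same grasp; the last joint's range is limited). The gripper opens to 85 mm and grips with 20 to 120 N. Pads are 22 mm wide; open, the fingers measure 114 mm over their backs; the gripper's body (76 mm by 85 mm) begins 54 mm behind the grasp point. The pads swing forward as they close: fully open they stand 13 mm farther back than shut.
Start: joints at [-1.335, 0.207, 1.542, -0, 1.393, -0.15], TCP at [216.893, -532.527, 256.282] pointing down, gripper open.
Joint ranges: [-2.73, 2.73], [-0.86, 2.22], [0.23, 2.46], [-1.11, 4.25], [0.08, 2.63], [-2.82, 2.82]. Speed limits (rad/s): [2.79, 2.79, 3.14, 3.14, 3.14, 3.14].

INTERFACE

Orientations are given as a 3x3 rotation matrix whose columns are the frame's x, y, z axes.
In Python, from plant import ctrl, sensors, optics gives the robot as it stands. Calls block until the motion is done:
- ctrl.move_ptp(position, orientation): joint-space move of the TCP to a pose.
- ctrl.move_l(position, rot=None, vel=150, threshold=None): straight line of the TCP; rot=None keeps the orientation; vel is the mean speed in mm/s. With threshold (N) it stops when the force on the tool has changed by that much, and returns True; else False.
- ctrl.set_joints(angles): joint-space move.
- ctrl.gripper_to(opening, force=None): finger opening in mm; force is the grip in N (None keeps the last); returns when the fingers have stopped.
- ctrl.hold(seconds).
- ctrl.solve_ik(position, orientation): joint angles nearest the present ones, or None.
- sensors.read_state(): the state.
- optics.grab_frame(name): name is "scene" or "top" or "wrist"; returns (picture, depth): 384x512x3 uint8, red, green, blue; 384x512 float32, mm along the optical axis (not along the pixel's ray), 0 where there is no reading.
- optics.camera_params(name): a dict with "mtx" (3x3 intrinsics, pixels), "R" (3x3) and "t" (3): a world point X has camera coordinates R X + t; the wrist camera has in their place "T_tool_cam" (4x4, takes a point from camera to tool coordinates, whose origin is the TCP and whose axes are the flange's). Camera axes: x right, y down, z forward; pixel columns grow to the right and rows downward; lengths in mm; the calibration is good to about 2 mm. A picture is of the moment at which its call begins: read the wrist's pose just before it. camera_params takes no time and is no camera call.
A pose or a line that the arm cannot do raises ctrl.MotionError and nothing moves.
- ctrl.finish_job(): hands the job in, once; it reports no verdict.
The state is a dict: "t": time; "q": joint angles; "qvel": joint speeds; "tau": joint torques, N m; "eef_pos": TCP position; "eef_rot": TCP orientation; "force": force on the tool from outside, world axes, zero at the start; "wrist_torque": the same for the moment, N m; "grip_width": finger opening in mm.
Only numpy, scipy, OpenCV 4.12 (cv2) and the standard library are available. Lean on these libraries where they do the work, as an engineer would, in place of code of your own. Each camera call takes 0.05 s, during which the arm holds its last target.

## Working session

There is one attempt and no reset: what is moved stays moved. The work goes in short steps, each a Python script; the robot and the scene stay as the last script left them, time stands still between calls to the robot, and variables do not carry over. Pictures are saved under pics/ and viewed, and the job is handed in when it is done.

```bash
ls; mkdir -p pics; python3 - <<'E'
from plant import ctrl,sensors,optics
import cv2,numpy as np
for n in("scene","top","wrist"):
    im,d=optics.grab_frame(n); cv2.imwrite(f"pics/a_{n}.png",im[:,:,::-1]); np.save(f"pics/a_{n}.npy",d)
    print(n,{k:np.round(v,3).tolist() for k,v in optics.camera_params(n).items()}, (d>0).mean())
print(ctrl.tcp_to_tips, sensors.read_state())
E
```

```text
pics
scene {'mtx': [[348.872, 0.0, 249.904], [0.0, 348.872, 197.65], [0.0, 0.0, 1.0]], 'R': [[0.886, 0.463, -0.018], [0.307, -0.617, -0.725], [-0.347, 0.637, -0.689]], 't': [-476.855, -67.302, 1446.373]} 0.9962107340494791
top {'mtx': [[483.614, 0.0, 261.106], [0.0, 483.614, 184.741], [0.0, 0.0, 1.0]], 'R': [[0.023, -1.0, 0.008], [-0.994, -0.024, -0.104], [0.104, -0.006, -0.995]], 't': [-17.662, 552.004, 1407.918]} 0.996002197265625
wrist {'mtx': [[267.557, 0.0, 255.301], [0.0, 267.557, 194.895], [0.0, 0.0, 1.0]], 'T_tool_cam': [[0.0, -0.961, -0.277, 70.169], [1.0, 0.0, -0.0, 0.035], [0.0, -0.277, 0.961, -118.836], [0.0, 0.0, 0.0, 1.0]]} 0.9962514241536459
25.0 {'t': 0.15, 'q': array([-1.33447580e+00,  2.07242264e-01,  1.54263439e+00,  3.57994024e-06,
        1.39347375e+00, -1.50482128e-01]), 'qvel': array([-0.00089775, -0.00080967, -0.00503165, -0.00082198,  0.00089682,
       -0.00080784]), 'tau': array([ 2.96956368e-04, -3.83512294e+01, -2.92037934e+01, -2.78637081e-04,
        6.56175282e-03,  4.81578638e-06]), 'eef_pos': array([ 216.77970111, -531.99118302,  255.37815563]), 'eef_rot': array([[ 9.26120219e-01,  3.77228278e-01, -4.08110817e-04],
       [ 3.77228404e-01, -9.26118679e-01,  1.70971986e-03],
       [ 2.66995627e-04, -1.73735712e-03, -9.99998455e-01]]), 'force': array([-0.01115062, -0.24767575, -0.44224153]), 'wrist_torque': array([ 0.04227795, -0.01949311, -0.02785507]), 'grip_width': 85.45557879746076}
```

View pics/a_scene.png

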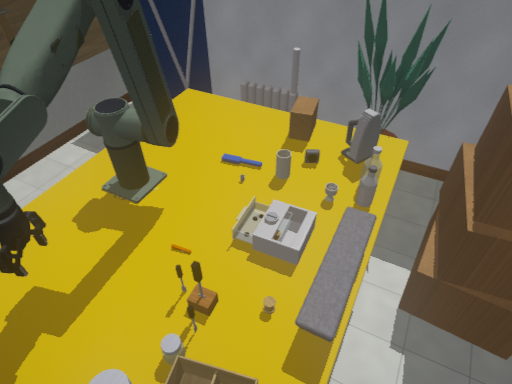

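View pics/a_top.png

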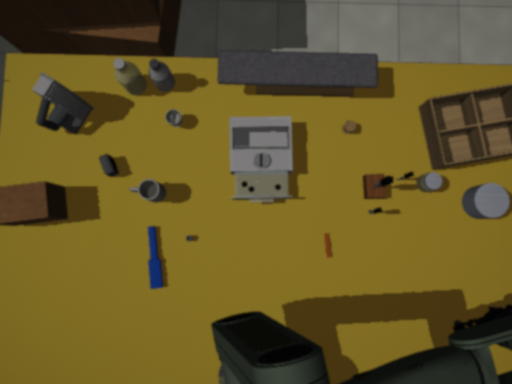

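View pics/a_wrist.png

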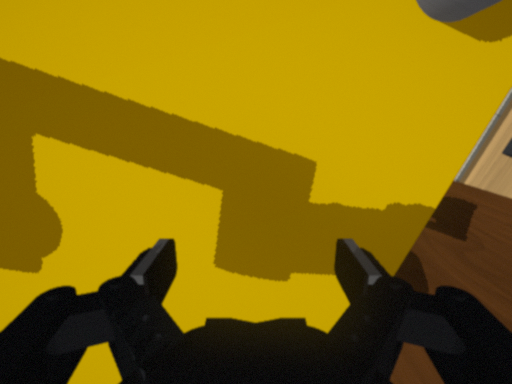

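The top view (up = +x, left = +y) shows the frame at about (261,145), the tray pulled out to (262,200), the stand with the driver at (375,187), the mug at (151,190) with its handle to the left, and the bystanders. I'll enlarge the key regions.

```bash
cat > h.py <<'E'
from plant import ctrl,sensors,optics
import cv2,numpy as np
def pts(name,px,z):
    p=optics.camera_params(name);K,R,t=[np.array(p[k]) for k in("mtx","R","t")]
    px=np.atleast_2d(px).astype(float);c=-R.T@t
    r=(R.T@np.linalg.inv(K)@np.c_[px,np.ones(len(px))].T).T
    s=(z-c[2])/r[:,2];return c+r*s[:,None]
def cloud(d,K,R=None,t=None):
    v,u=np.mgrid[:d.shape[0],:d.shape[1]]
    X=np.stack([(u-K[0,2])/K[0,0]*d,(v-K[1,2])/K[1,1]*d,d],-1)
    return X if R is None else (X-np.array(t))@np.array(R)
def fc(name,d):
    p=optics.camera_params(name);return cloud(d,np.array(p["mtx"]),p["R"],p["t"])
def proj(name,X):
    p=optics.camera_params(name);Y=np.atleast_2d(X)@np.array(p["R"]).T+np.array(p["t"]);Y=Y@np.array(p["mtx"]).T
    return Y[:,:2]/Y[:,2:]
def wrist():
    s=sensors.read_state();im,d=optics.grab_frame("wrist");p=optics.camera_params("wrist")
    T=np.array(p["T_tool_cam"]);W=np.eye(4);W[:3,:3]=s["eef_rot"];W[:3,3]=s["eef_pos"];M=W@T
    return im,d,np.array(p["mtx"]),M   # cam->world
def wcloud(d,K,M): return cloud(d,K)@M[:3,:3].T+M[:3,3]
def wplane(px,z,K,M):
    px=np.atleast_2d(px).astype(float);r=np.c_[px,np.ones(len(px))]@np.linalg.inv(K).T@M[:3,:3].T
    return M[:3,3]+r*((z-M[2,3])/r[:,2])[:,None]
def Rd(a):  # tool down, tool y axis (jaw direction) at yaw a from world x
    y=np.array([np.cos(a),np.sin(a),0]);z=np.array([0,0,-1.]);return np.c_[np.cross(y,z),y,z]
E
python3 - <<'E'
from h import *
im=cv2.imread("pics/a_top.png")
a=cv2.resize(im[105:215,215:305],None,fx=5,fy=5,interpolation=3)
b=cv2.resize(im[165:220,355:450],None,fx=5,fy=5,interpolation=3)
cv2.imwrite("pics/b1.png",a);cv2.imwrite("pics/b2.png",b)
s=cv2.imread("pics/a_scene.png");cv2.imwrite("pics/b3.png",cv2.resize(s[255:340,160:250],None,fx=6,fy=6,interpolation=3))
X=fc("top",np.load("pics/a_top.npy"))
for n,uv in dict(stand=(369,192),frame=(240,160),mugrim=(151,181),lint=(155,255),tray=(262,190)).items(): print(n,X[uv[1],uv[0]].round(1))
E
```

```text
stand [ 536.8 -322.3   43.9]
frame [617.5  58.1  77.3]
mugrim [550.5 311.6  76.6]
lint [338.2 301.8  22.2]
tray [538.6  -7.9   8.4]
```

View pics/b1.png

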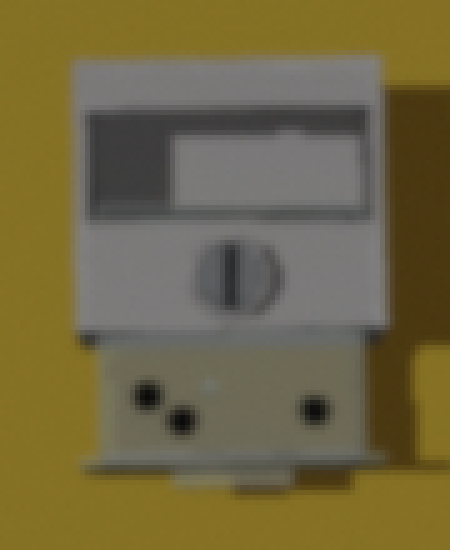

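View pics/b2.png

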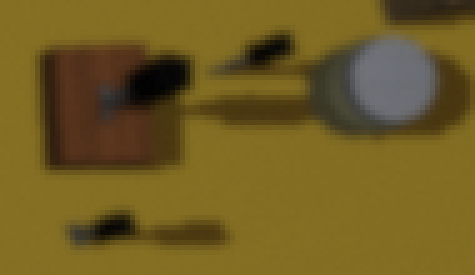

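View pics/b3.png

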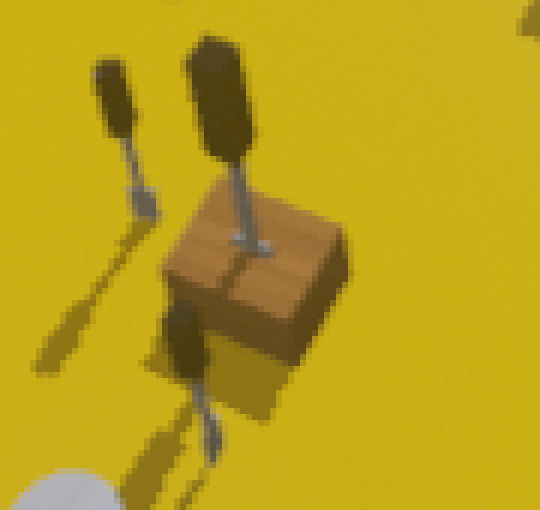

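```bash
python3 - <<'E'
from h import *
im=cv2.imread("pics/a_top.png");X=fc("top",np.load("pics/a_top.npy"));z=X[...,2]
hsv=cv2.cvtColor(im,cv2.COLOR_BGR2HSV)
# frame top: height band
def rect(m,zz,name):
    m=cv2.morphologyEx(m.astype(np.uint8),cv2.MORPH_OPEN,np.ones((2,2)))
    cs,_=cv2.findContours(m,cv2.RETR_EXTERNAL,cv2.CHAIN_APPROX_NONE);c=max(cs,key=cv2.contourArea)
    P=pts("top",c[:,0,:],zz)[:,:2].astype(np.float32);r=cv2.minAreaRect(P);print(name,r,len(c))
sub=np.zeros(z.shape,bool);sub[100:215,210:310]=1
rect(sub&(z>70)&(z<95),76,"frame")
sub[:]=0;sub[165:215,355:400]=1
rect(sub&(hsv[...,0]<14)&(hsv[...,2]>40),45,"stand")
sub[:]=0;sub[170:210,125:175]=1
m=sub&(z>90)&(z<125); P=X[m];print("mug rim pts",len(P),P[:,:2].min(0),P[:,:2].max(0),np.median(z[m]))
m=sub&(hsv[...,1]<90); rect(m,60,"mug")
# driver high
sub[:]=0;sub[165:215,360:425]=1
m=sub&(z>130); print("drv",len(X[m]),X[m].mean(0),X[m].min(0),X[m].max(0))
for (u,v) in [(376,211),(406,176),(431,182),(192,238)]:
    w=X[v-6:v+7,u-6:u+7].reshape(-1,3);w=w[w[:,2]>12];print(u,v,len(w),w.mean(0).round(),w[:,2].max().round())
p=hsv[187:193,195:200];
Xs=fc("scene",np.load("pics/a_scene.npy"));
# scene: driver
w=Xs[255:300,180:215].reshape(-1,3);w=w[(w[:,2]>130)];print("scene drv",len(w),w.mean(0),w.max(0),w.min(0))
E
```

```text
frame ((645.3895874023438, -4.772804260253906), (117.32768249511719, 179.41171264648438), 1.6938978433609009) 223
stand ((551.8840942382812, -339.7215881347656), (63.648338317871094, 54.24687194824219), 6.923458576202393) 77
mug rim pts 180 [495.99601063 279.81319942] [552.96440699 363.31301715] 107.43858680787284
mug ((525.4221801757812, 317.45770263671875), (96.01941680908203, 58.86003112792969), 59.176570892333984) 80
drv 134 [ 539.11059571 -311.33762011  299.06840682] [ 402.36664009 -424.45133531  130.02289518] [ 589.45779983    3.3179483  1457.85535622]
376 211 52 [ 480. -324.  125.] 1458.0
406 176 49 [ 582. -417.  103.] 134.0
431 182 168 [ 567. -492.   81.] 1458.0
192 238 19 [392. 196.  97.] 1458.0
scene drv 181 [ 570.86661373 -353.36851304  190.88894809] [ 944.70921814 -332.42759492  938.87886033] [ 549.83979606 -741.58370469  133.33228547]
```

```bash
python3 - <<'E'
from h import *
for nm,p,a in [("view",[540,0,250],-np.pi/2),("view2",[540,0,250],np.pi/2),("mug",[560,320,200],0),("drv",[535,-320,159],0),("drvpi",[535,-320,159],np.pi)]:
    R=Rd(a); q=ctrl.solve_ik(p,R); print(nm,R[:,0].round(2),R[:,1].round(2),None if q is None else np.round(q,2))
E
```

```text
view [1. 0. 0.] [ 0. -1.  0.] [-0.16  0.14  1.63 -0.    1.37  1.41]
view2 [-1.  0.  0.] [0. 1. 0.] [-0.16  0.14  1.63 -0.    1.37 -1.73]
mug [-0.  1.  0.] [1. 0. 0.] [ 0.39  0.4   1.41 -0.    1.33  0.39]
drv [-0.  1.  0.] [1. 0. 0.] [-0.68  0.4   1.51 -0.    1.24 -0.68]
drvpi [-0. -1. -0.] [-1.  0.  0.] [-0.68  0.4   1.51 -0.    1.24  2.46]
```

```bash
python3 - <<'E'
from h import *
t0=sensors.read_state()["t"]
ctrl.move_ptp([570,-85,270],Rd(0));print(sensors.read_state()["t"]-t0)
im,d,K,M=wrist();cv2.imwrite("pics/c1.png",im[:,:,::-1]);np.savez("pics/c1.npz",im=im,d=d,K=K,M=M);print(M.round(2))
E
```

```text
2.0500000000000003
[[ 1.0000e+00 -0.0000e+00 -0.0000e+00  5.7017e+02]
 [-0.0000e+00 -9.6000e-01 -2.8000e-01 -1.5970e+01]
 [-0.0000e+00  2.8000e-01 -9.6000e-01  3.8874e+02]
 [ 0.0000e+00  0.0000e+00  0.0000e+00  1.0000e+00]]
```

View pics/c1.png

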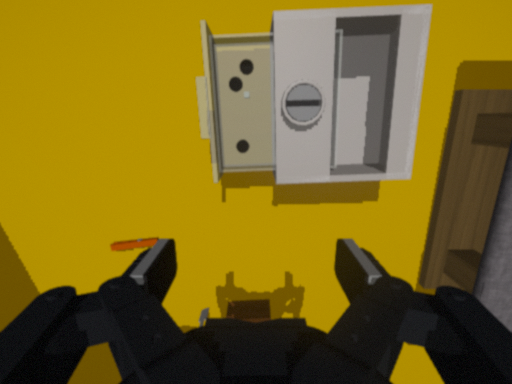

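The wrist view shows the frame's top from (273,12) to (430,180), the ring and cam at (304,103) with the slot along image x, and the tray pulled out with its lip at (203,107).

```bash
python3 - <<'E'
from h import *
f=np.load("pics/c1.npz");im,d,K,M=f["im"],f["d"],f["K"],f["M"]
X=wcloud(d,K,M);g=cv2.cvtColor(im,cv2.COLOR_RGB2GRAY);hsv=cv2.cvtColor(im,cv2.COLOR_RGB2HSV)
m=(X[...,2]>70)&(X[...,2]<95)&(hsv[...,1]<90);m[200:]=0;m[:,:265]=0
cs,_=cv2.findContours(m.astype(np.uint8),cv2.RETR_EXTERNAL,cv2.CHAIN_APPROX_NONE);c=max(cs,key=cv2.contourArea)
P=wplane(c[:,0],76,K,M)[:,:2].astype(np.float32);r=cv2.minAreaRect(P);print("frame",r);print(cv2.boxPoints(r))
# front bar edges lines: fit sides
sub=g[70:140,270:340];
# slot: dark pixels inside head
s=(g<90);s2=np.zeros_like(s);s2[92:114,285:322]=s[92:114,285:322]
cs,_=cv2.findContours(s2.astype(np.uint8),cv2.RETR_EXTERNAL,cv2.CHAIN_APPROX_NONE);c=max(cs,key=cv2.contourArea)
print("slot px",cv2.minAreaRect(c),c[:,0].min(0),c[:,0].max(0))
P=wplane(c[:,0],87,K,M)[:,:2].astype(np.float32);print("slot@87",cv2.minAreaRect(P))
P=wplane(c[:,0],78,K,M)[:,:2].astype(np.float32);print("slot@78",cv2.minAreaRect(P))
cv2.imwrite("pics/c2.png",cv2.resize(im[60:150,190:350,::-1],None,fx=5,fy=5,interpolation=2))
for uv in [(203,107),(210,60),(216,150),(300,140),(245,120)]: print(uv,X[uv[1],uv[0]].round(1))
print("ring depth z",np.percentile(X[95:112,293:316,2],[10,50,90]))
print("lip edge@56",wplane([[197,78],[201,135]],56,K,M).round(1))
E
```

```text
frame ((670.9972534179688, 1.66314697265625), (160.6903533935547, 180.17630004882812), 2.1274514198303223)
[[587.36316   88.70659 ]
 [594.05176  -91.34552 ]
 [754.63135  -85.380295]
 [747.94275   94.671814]]
slot px ((303.0, 103.0), (6.0, 34.0), 90.0) [286 100] [320 106]
slot@87 ((620.7062377929688, -0.7258200645446777), (6.067474842071533, 36.45937728881836), 89.9188003540039)
slot@78 ((622.2134399414062, -0.2710535526275635), (6.248445510864258, 37.54682159423828), 89.9188003540039)
(203, 107) [508.2  -3.5  57.4]
(210, 60) [518.   47.8  51.9]
(216, 150) [522.1 -53.2  62.2]
(300, 140) [621.  -40.4  76.2]
(245, 120) [555.7 -18.6  13.2]
ring depth z [78.55208174 87.37712288 88.81809754]
lip edge@56 [[502.7  28.3  56. ]
 [503.7 -35.8  56. ]]
```

View pics/c2.png

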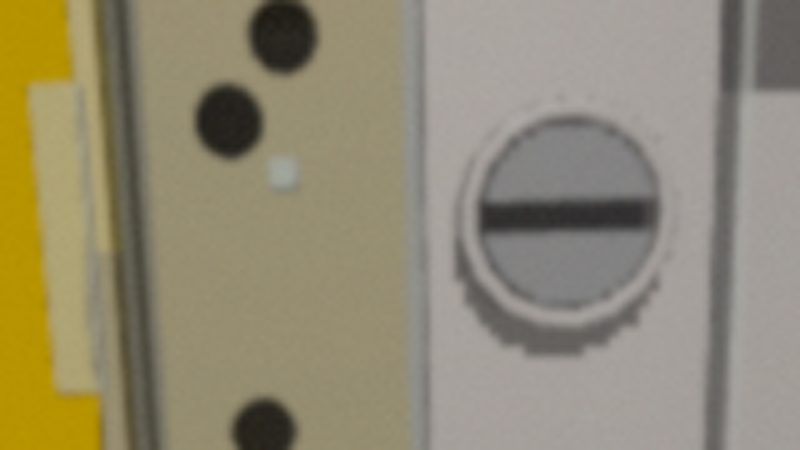

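```bash
cat >> h.py <<'E'
YAW=np.deg2rad(2.13);FX=np.array([np.cos(YAW),np.sin(YAW),0]);FY=np.array([-np.sin(YAW),np.cos(YAW),0])
FC=np.array([671.,1.66,0]);CAM=np.array([620.9,-0.4,0])
E
python3 - <<'E'
from h import *
T=lambda:sensors.read_state()["t"]
print(T())
L=np.array([503.2,-4.2,0])
p=L-30*FX
ctrl.move_ptp(p+[0,0,150],Rd(YAW));print(T())
ctrl.gripper_to(0,60);print(T(),sensors.read_state()["grip_width"])
ctrl.move_l(p+[0,0,60],vel=150);print(T())
r=ctrl.move_l(p+70*FX+[0,0,60],vel=100,threshold=15);print("a",r,T(),sensors.read_state()["eef_pos"],sensors.read_state()["force"])
r=ctrl.move_l(p+125*FX+[0,0,60],vel=30,threshold=15);s=sensors.read_state();print("b",r,T(),s["eef_pos"],s["force"])
E
```

```text
2.25
2.975
3.7417 0.14941890192857854
4.4917
a False 5.3417 [543.25859711  -2.79593035  60.2328464 ] [ 0.49692539 -0.15028623  0.05179576]
b True 6.2083 [559.18638762  -1.92258197  58.95673393] [ 0.50593232 -0.10348608  0.02492718]
```

```bash
python3 - <<'E'
from h import *
s=sensors.read_state();p=s["eef_pos"]
r=ctrl.move_l(p+8*FX,vel=25,threshold=25);s=sensors.read_state();print(r,s["t"],s["eef_pos"],s["force"])
im,d=optics.grab_frame("top");cv2.imwrite("pics/d1.png",cv2.resize(im[105:215,215:305,::-1],None,fx=5,fy=5,interpolation=2))
im,d,K,M=wrist();cv2.imwrite("pics/d2.png",im[:,:,::-1])
E
```

```text
True 6.575 [559.2044817   -1.58745394  57.49226757] [-0.74811757  0.49624155  1.22323325]
```

View pics/d1.png

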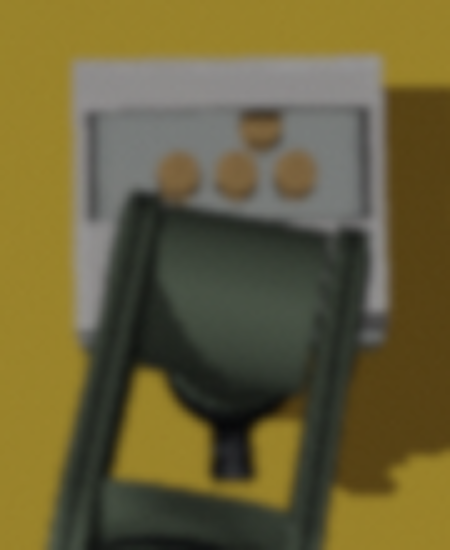

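View pics/d2.png

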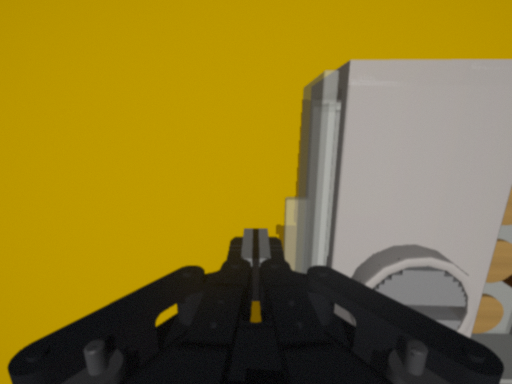

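The fingers met a hard stop twice at the same place, and the panel is flush against the frame: the tray is home. Next is a view of the driver.

```bash
python3 - <<'E'
from h import *
p=sensors.read_state()["eef_pos"]
ctrl.move_l(p-20*FX,vel=150)
ctrl.move_l(p-60*FX+[0,0,200],vel=250)
ctrl.move_ptp([545,-460,310],Rd(YAW))
ctrl.hold(0.1)
im,d,K,M=wrist();cv2.imwrite("pics/e1.png",im[:,:,::-1]);np.savez("pics/e1.npz",im=im,d=d,K=K,M=M);print(M.round(2),sensors.read_state()["t"])
im,d=optics.grab_frame("top");cv2.imwrite("pics/e2.png",im[:,:,::-1])
E
```

```text
[[ 1.0000e+00  4.0000e-02  1.0000e-02  5.4323e+02]
 [ 4.0000e-02 -9.6000e-01 -2.8000e-01 -3.8846e+02]
 [-0.0000e+00  2.8000e-01 -9.6000e-01  4.2912e+02]
 [ 0.0000e+00  0.0000e+00  0.0000e+00  1.0000e+00]] 9.7667
```

View pics/e1.png

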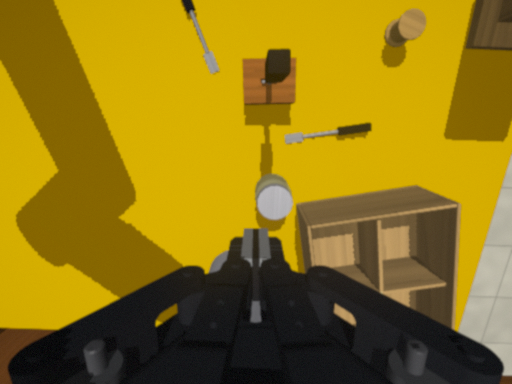

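View pics/e2.png

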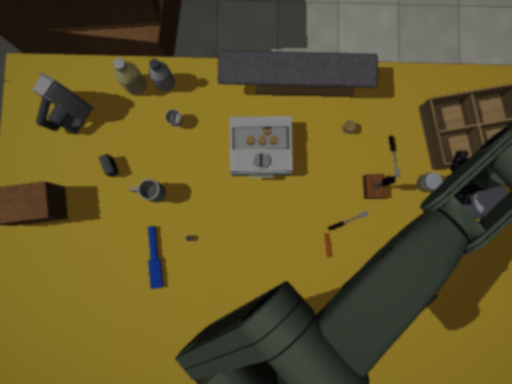

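The two small look-alike drivers, which stood unsupported, have toppled on their own and now lie on the table away from my path. The tray is home. The real driver stands in the stand, with its handle at about (278,66) and its blade at (263,82).

```bash
python3 - <<'E'
from h import *
f=np.load("pics/e1.npz");im,d,K,M=f["im"],f["d"],f["K"],f["M"]
X=wcloud(d,K,M);z=X[...,2]
c=im[40:115,225:315,::-1];cv2.imwrite("pics/e3.png",cv2.resize(c,None,fx=6,fy=6,interpolation=2))
hsv=cv2.cvtColor(im,cv2.COLOR_RGB2HSV)
w=np.zeros(z.shape,bool);w[35:115,225:315]=1
m=w&(hsv[...,0]<14)&(hsv[...,2]>60)&(hsv[...,1]>100)
cs,_=cv2.findContours(m.astype(np.uint8),cv2.RETR_EXTERNAL,cv2.CHAIN_APPROX_NONE)
C=np.vstack(cs);print("stand@45",cv2.minAreaRect(wplane(C[:,0],45,K,M)[:,:2].astype(np.float32)))
h=w&(z>130)&(z<215);P=X[h];print("handle",len(P),np.percentile(P,[2,50,98],axis=0).round(1))
e=w&(z>192)&(z<206);v,u=np.nonzero(e);print("end px",u.min(),u.max(),v.min(),v.max(),X[e].mean(0),e.sum())
C=np.c_[u,v].astype(np.int32);print("endrect",cv2.minAreaRect(wplane(C,199,K,M)[:,:2].astype(np.float32)))
s=w&(hsv[...,1]<60)&(hsv[...,2]>60);v,u=np.nonzero(s);print("steel px",np.c_[u,v].tolist()[:60])
E
```

```text
stand@45 ((548.4994506835938, -339.480224609375), (0.0, 0.0), 0.0)
handle 786 [[ 550.4 -354.   141.8]
 [ 558.8 -347.2  200.6]
 [ 568.1 -336.9  202.5]]
end px 267 290 48 74 [ 559.37864799 -345.44238344  200.63284967] 613
endrect ((559.5377807617188, -345.01727294921875), (18.161848068237305, 18.523027420043945), 2.9595327377319336)
steel px [[262, 80], [263, 80], [264, 80], [262, 81], [263, 81], [264, 81], [265, 81], [262, 82], [263, 82], [264, 82]]
```

View pics/e3.png

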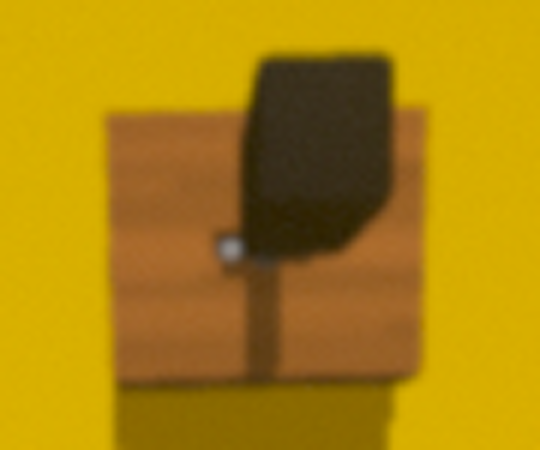

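```bash
python3 - <<'E'
from h import *
f=np.load("pics/e1.npz");K,M=f["K"],f["M"]
q=np.array([(107,113),(428,108),(415,376),(118,381)])/6+[225,40]-0.42
P=wplane(q,45,K,M);print(P.round(1),P.mean(0),np.diff(np.vstack([P,P[:1]]),axis=0).round(1))
print(wplane([[262.8,81]],48,K,M), wplane([[268.5,83]],48,K,M))
E
```

```text
[[ 523.1 -314.4   45. ]
 [ 592.7 -310.7   45. ]
 [ 594.2 -365.7   45. ]
 [ 527.1 -369.4   45. ]] [ 559.26905913 -340.04980053   45.        ] [[ 69.6   3.7   0. ]
 [  1.5 -55.    0. ]
 [-67.2  -3.7   0. ]
 [ -3.9  55.    0. ]]
[[ 550.88902728 -340.99088673   48.        ]] [[ 558.54055478 -343.14391633   48.        ]]
```

```bash
cat >> h.py <<'E'
def Raxis(a,yaw): # tool z=-a, jaw axis closest to yaw dir
    a=np.array(a,float);a/=np.linalg.norm(a);z=-a
    y=np.array([np.cos(yaw),np.sin(yaw),0]);y-=z*(y@z);y/=np.linalg.norm(y);return np.c_[np.cross(y,z),y,z]
def snap(n):
    im,d,K,M=wrist();cv2.imwrite(f"pics/{n}.png",im[:,:,::-1]);np.savez(f"pics/{n}.npz",im=im,d=d,K=K,M=M)
E
python3 - <<'E'
from h import *
a=np.array([0,-0.03,1]);a/=np.linalg.norm(a);R=Raxis(a,np.deg2rad(3))
g=np.array([559.4,-344.2,165]);tcp=g+6*a
ctrl.move_ptp(tcp+100*a,R)
ctrl.gripper_to(45)
ctrl.move_l(tcp,vel=120,threshold=15)
s=sensors.read_state();print(s["t"],s["eef_pos"],tcp)
ctrl.gripper_to(10,80);s=sensors.read_state();print(s["t"],s["grip_width"],s["force"])
r=ctrl.move_l(tcp+70*a,vel=120);s=sensors.read_state();print(r,s["t"],s["grip_width"],s["force"])
snap("f1")
for n in("scene","top"):
    im,d=optics.grab_frame(n);cv2.imwrite(f"pics/f_{n}.png",im[:,:,::-1])
E
python3 -c "
import cv2
s=cv2.imread('pics/f_scene.png');cv2.imwrite('pics/f3.png',cv2.resize(s[190:330,140:270],None,fx=4,fy=4,interpolation=2))"
```

```text
11.85 [ 560.01177133 -344.89921017  172.1315343 ] [ 559.4        -344.37991905  170.99730182]
12.2083 16.62754328303235 [-0.42137364  0.41748734  3.31985231]
False 12.9417 16.81976923854056 [ 0.01388314  0.04623504 -1.74498385]
```

View pics/f1.png

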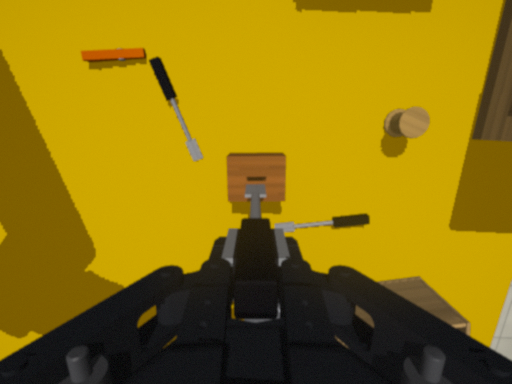

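View pics/f3.png

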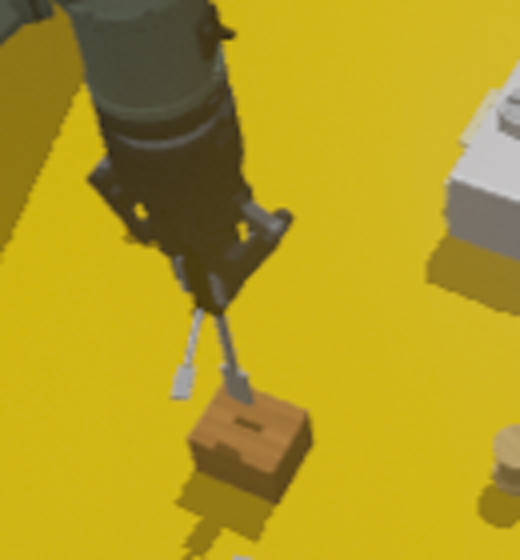

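The driver is held clear of the stand, with its blade visible at about (255,187) in the wrist image. I'll check the tip's position in the tool frame.

```bash
cat >> h.py <<'E'
def tipfit(npz,box,zt=161.):
    """blade's lower-edge pixel -> tool xy at tool z=zt, also shaft direction"""
    T=np.array(optics.camera_params("wrist")["T_tool_cam"]);K=npz["K"]
    def tp(px,z):
        px=np.atleast_2d(px).astype(float);r=np.c_[px,np.ones(len(px))]@np.linalg.inv(K).T@T[:3,:3].T;return T[:3,3]+r*((z-T[2,3])/r[:,2])[:,None]
    return tp
def toolproj(P,K):
    T=np.linalg.inv(np.array(optics.camera_params("wrist")["T_tool_cam"]));Y=(np.atleast_2d(P)@T[:3,:3].T+T[:3,3])@K.T;return Y[:,:2]/Y[:,2:]
E
python3 - <<'E'
from h import *
f=np.load("pics/f1.npz");im=f["im"];K=f["K"]
print(toolproj([[0,0,161],[0,10,161],[0,-10,161],[0,0,121],[0,0,80]],K).round(1))
cv2.imwrite("pics/f4.png",cv2.resize(im[150:235,210:300,::-1],None,fx=6,fy=6,interpolation=2))
E
```

```text
[[255.4 185.7]
 [264.7 185.7]
 [246.2 185.7]
 [255.4 196.1]
 [255.4 210.7]]
```

View pics/f4.png

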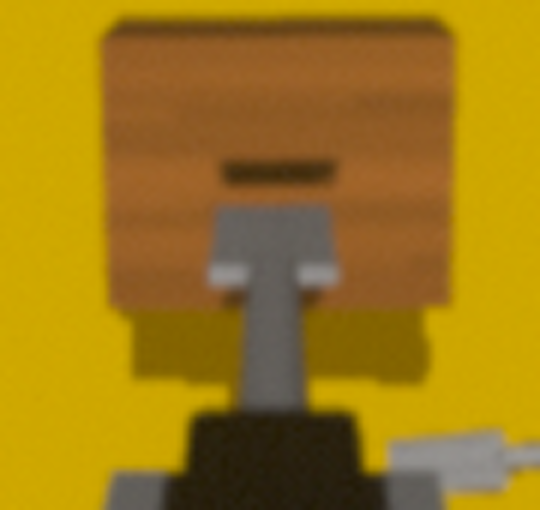

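The tip matches the nominal position (0,0,161) in the tool frame to within half a pixel. I'll hover over the slot next.

```bash
python3 - <<'E'
from h import *
s=sensors.read_state();ctrl.move_l(s["eef_pos"]+[0,0,40],vel=200)
ctrl.move_ptp(CAM+[0,0,262],Rd(YAW));ctrl.hold(0.3);s=sensors.read_state();print(s["t"],s["eef_pos"],s["eef_rot"].round(4),s["force"])
snap("g1");f=np.load("pics/g1.npz");cv2.imwrite("pics/g2.png",cv2.resize(f["im"][140:240,190:320,::-1],None,fx=6,fy=6,interpolation=2))
print(toolproj([[0,0,161],[0,10,161],[0,-10,161]],f["K"]).round(1))
E
```

```text
15.0583 [621.02545105  -1.43744882 262.01036726] [[-3.560e-02  9.994e-01  1.000e-04]
 [ 9.994e-01  3.560e-02 -1.000e-04]
 [-1.000e-04  1.000e-04 -1.000e+00]] [-0.1737661   0.05691069 -0.78251576]
[[255.4 185.7]
 [264.7 185.7]
 [246.1 185.7]]
```

View pics/g2.png

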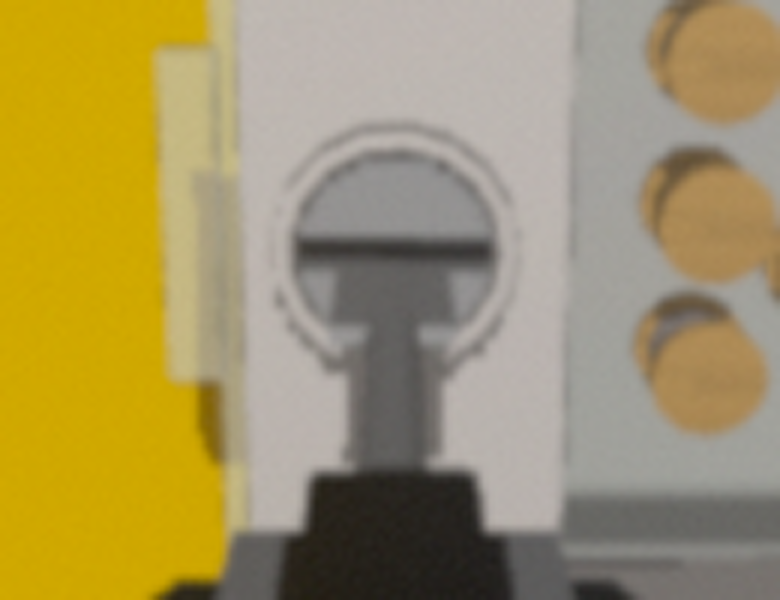

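```bash
python3 - <<'E'
from h import *
f=np.load("pics/g1.npz");K=f["K"];g=cv2.cvtColor(f["im"],cv2.COLOR_RGB2GRAY)
print(toolproj([[0,0,175],[0,18,175],[0,-18,175],[1.7,0,175]],K).round(2))
for u in (240,241,242,243,244,268,269,270,271):
    col=g[172:192,u].astype(int);w=np.clip(130-col,0,None);w[12:]=w[12:]*0 if u>300 else w[12:]
    print(u,col.tolist())
s=sensors.read_state();print(s["eef_pos"])
E
```

```text
[[255.43 182.65]
 [271.4  182.66]
 [239.47 182.64]
 [255.43 181.18]]
240 [165, 146, 128, 127, 133, 139, 132, 109, 77, 69, 75, 90, 104, 124, 132, 133, 132, 142, 152, 165]
241 [141, 125, 122, 130, 138, 143, 139, 110, 74, 60, 71, 88, 108, 131, 141, 140, 134, 129, 128, 139]
242 [128, 131, 137, 140, 145, 144, 138, 111, 74, 58, 66, 88, 107, 131, 143, 145, 142, 139, 130, 129]
243 [132, 144, 143, 146, 146, 146, 139, 111, 74, 59, 70, 86, 109, 129, 141, 144, 145, 144, 141, 136]
244 [144, 146, 144, 147, 145, 147, 137, 110, 73, 59, 68, 88, 108, 130, 140, 143, 142, 140, 138, 134]
268 [128, 138, 144, 145, 145, 147, 140, 118, 84, 60, 61, 78, 99, 124, 141, 144, 146, 144, 139, 134]
269 [132, 131, 139, 142, 141, 145, 139, 119, 83, 61, 62, 79, 98, 122, 139, 144, 143, 140, 134, 137]
270 [152, 136, 133, 131, 136, 141, 137, 118, 85, 62, 63, 81, 101, 122, 136, 136, 136, 138, 145, 161]
271 [171, 158, 144, 134, 132, 131, 132, 117, 96, 81, 80, 92, 108, 121, 131, 132, 136, 150, 166, 174]
[620.98541959  -1.18628493 262.03003309]
```

The slot centre is at row 181.8 against an expected 182.65, so I'll shift by +1 mm in y and descend.

```bash
python3 - <<'E'
from h import *
s=sensors.read_state()
c=CAM+FY*1.0-FX*0.1
ctrl.move_l(c+[0,0,255],vel=40)
r=ctrl.move_l(c+[0,0,236],vel=25,threshold=6);s=sensors.read_state();print(r,s["t"],s["eef_pos"],s["force"])
snap("h1");f=np.load("pics/h1.npz");cv2.imwrite("pics/h2.png",cv2.resize(f["im"][140:240,190:320,::-1],None,fx=6,fy=6,interpolation=2))
E
```

```text
True 16.025 [6.20751356e+02 6.19759294e-01 2.40446415e+02] [-0.15541418 -0.02822126  4.23133038]
```

View pics/h2.png

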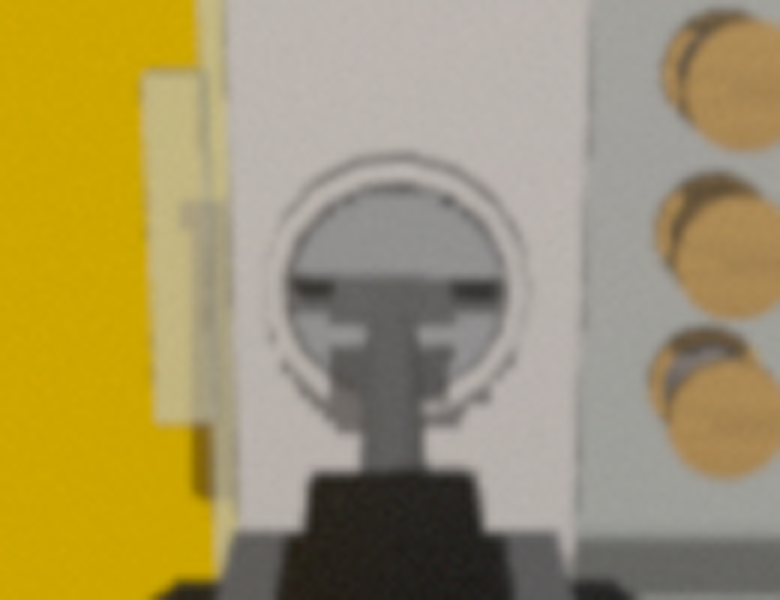

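The blade is in the slot: the TCP is at z = 240.4, which puts the tip about 8 mm below the cam top. Next I'll turn clockwise while watching the torque.

```bash
python3 - <<'E'
from h import *
c=CAM+FY*0.5+[0,0,240.0]
S=sensors.read_state
ctrl.move_l(c,vel=20);print(S()["t"],S()["wrist_torque"],S()["force"])
q0=S()["q"][5]
for dd in (30,60,88):
    ctrl.move_l(c,rot=Rd(YAW-np.deg2rad(dd)),vel=60);s=S();print(dd,s["t"],s["wrist_torque"].round(3),s["force"].round(1),s["eef_pos"].round(1),np.rad2deg(s["q"][5]-q0).round(1))
for dd in range(92,118,3):
    ctrl.move_l(c,rot=Rd(YAW-np.deg2rad(dd)),vel=60);s=S();print(dd,s["t"],s["wrist_torque"].round(3),s["force"].round(1),s["grip_width"].round(1),s["eef_pos"].round(1))
    if abs(s["wrist_torque"][2])>0.45: break
snap("i1");f=np.load("pics/i1.npz");cv2.imwrite("pics/i2.png",cv2.resize(f["im"][120:240,180:330,::-1],None,fx=5,fy=5,interpolation=2))
E
```

```text
16.325 [ 0.03612983  0.01926299 -0.00199119] [-0.35695393 -0.05529599  4.75000256]
30 17.0 [-0.229  0.383  0.07 ] [-1.4 -0.5  5.6] [ 6.208e+02 -4.000e-01  2.405e+02] 30.0
60 17.675 [-0.102  0.394  0.026] [-1.3 -1.1  4.3] [ 6.207e+02 -2.000e-01  2.405e+02] 60.0
88 18.3167 [-0.032  0.384  0.061] [-1.8 -0.   4.8] [620.8  -0.  240.4] 88.0Traceback (most recent call last):
  File "<stdin>", line 9, in <module>
AttributeError: 'float' object has no attribute 'round'
```

```bash
python3 - <<'E'
from h import *
c=CAM+FY*0.5+[0,0,240.0]
S=sensors.read_state
for dd in range(95,122,3):
    ctrl.move_l(c,rot=Rd(YAW-np.deg2rad(dd)),vel=60);s=S();print(dd,s["t"],s["wrist_torque"].round(3),s["force"].round(1),round(float(s["grip_width"]),1),s["eef_pos"].round(1))
    if abs(s["wrist_torque"][2])>0.45: break
snap("i1");f=np.load("pics/i1.npz");cv2.imwrite("pics/i2.png",cv2.resize(f["im"][120:240,180:330,::-1],None,fx=5,fy=5,interpolation=2))
E
```

```text
95 18.8167 [-0.026  0.342  0.041] [-1.5 -0.4  4.5] 16.8 [620.8  -0.  240.4]
98 19.0667 [-0.008  0.332  0.052] [-1.3 -0.2  5.6] 16.9 [620.8   0.  240.5]
101 19.3167 [ 0.024  0.302 -0.002] [-0.4  0.3  4.7] 17.1 [620.8   0.  240.5]
104 19.5667 [-0.029  0.358  0.157] [-0.6 -0.   5.1] 17.1 [6.208e+02 1.000e-01 2.404e+02]
107 19.8167 [0.059 0.373 0.395] [-1.2  0.4  5.1] 17.1 [6.208e+02 1.000e-01 2.404e+02]
110 20.0667 [0.214 0.37  0.61 ] [-1.  -0.3  5. ] 16.9 [6.207e+02 4.000e-01 2.405e+02]
```

View pics/i2.png

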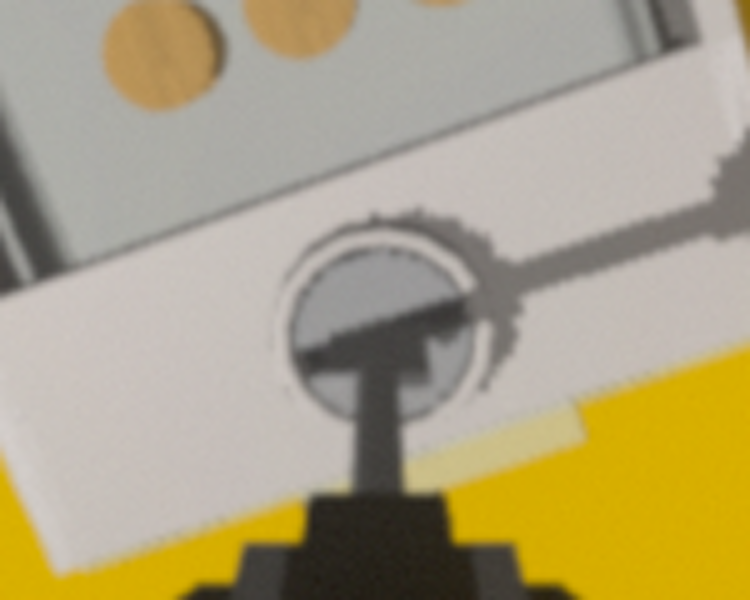

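The torque rose to 0.6 N·m at the stop, and the slot is now parallel to the frame's front edge, so the cam is seated. I'll take off the load, lift, check, and view the mug.

```bash
python3 - <<'E'
from h import *
c=CAM+FY*0.5+[0,0,240.0]
S=sensors.read_state
ctrl.move_l(c,rot=Rd(YAW-np.deg2rad(98)),vel=60);s=S();print(s["wrist_torque"].round(3),s["force"].round(1))
ctrl.move_l(c+[0,0,75],vel=150);print(S()["t"])
snap("j1");f=np.load("pics/j1.npz");cv2.imwrite("pics/j2.png",cv2.resize(f["im"][120:240,180:330,::-1],None,fx=5,fy=5,interpolation=2))
X=pts("top",[[151,188]],108);print(X)
ctrl.move_ptp([545,195,320],Rd(0));ctrl.hold(0.2);print(S()["t"],S()["q"].round(2))
snap("k1")
im,d=optics.grab_frame("top");cv2.imwrite("pics/k_top.png",im[:,:,::-1])
E
```

```text
[0.152 0.203 0.062] [-0.9 -0.2  4.9]
21.125
[[527.42538343 303.70243418 108.        ]]
22.5917 [ 0.19  0.17  1.45 -0.    1.52  0.19]
```

View pics/j2.png

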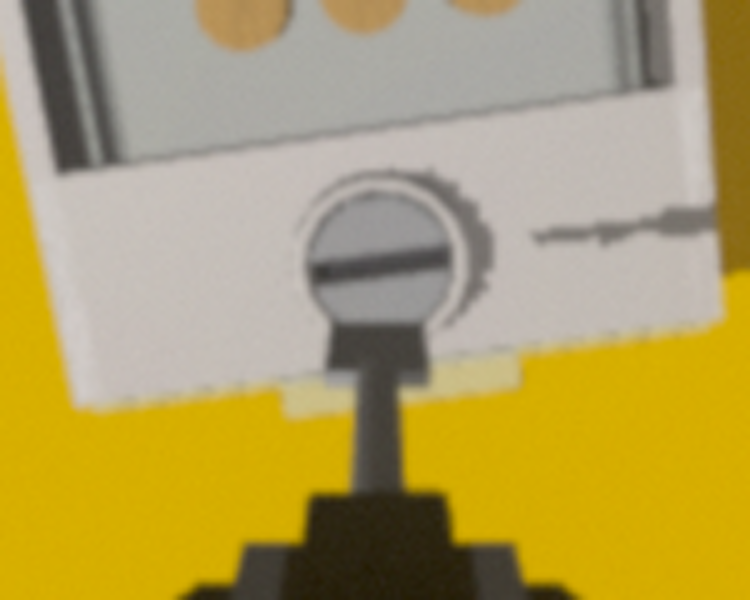

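View pics/k1.png

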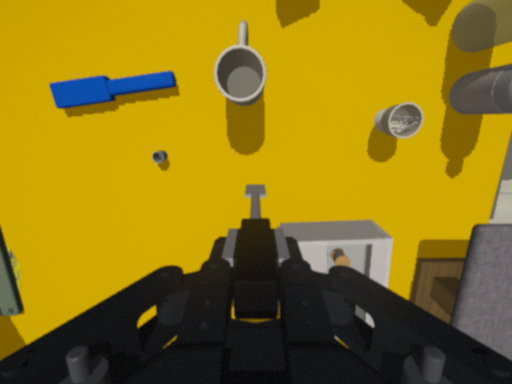

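View pics/k_top.png

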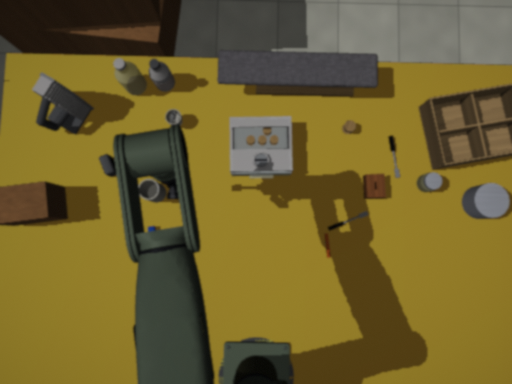

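The slot runs parallel to the bar edge, so the cam is seated. In the wrist view the mug rim is centred near (240,73) with its handle at (243,30). The blade is at (255,188).

```bash
python3 - <<'E'
from h import *
f=np.load("pics/k1.npz");im,d,K,M=f["im"],f["d"],f["K"],f["M"];X=wcloud(d,K,M);z=X[...,2]
hsv=cv2.cvtColor(im,cv2.COLOR_RGB2HSV)
w=np.zeros(z.shape,bool);w[10:115,200:285]=1
m=w&(hsv[...,1]<90)
rim=m&(z>104)&(z<116);v,u=np.nonzero(rim);P=wplane(np.c_[u,v],110,K,M)[:,:2];(c,r)=cv2.minEnclosingCircle(P[P[:,1]<1e9].astype(np.float32));print("rim encl",c,r,len(P))
# fit outer circle: contour of body
A=np.c_[2*P,np.ones(len(P))];s=np.linalg.lstsq(A,(P**2).sum(1),rcond=None)[0];print("mid circle",s[:2],np.sqrt(s[2]+s[:2]@s[:2]))
h=m&(z>25)&(z<100)&(np.hypot(X[...,0]-s[0],X[...,1]-s[1])>33)&(np.hypot(X[...,0]-s[0],X[...,1]-s[1])<70);Q=X[h];print("handle",len(Q),Q.mean(0),Q.min(0),Q.max(0))
v,u=np.nonzero(h);print(u.mean(),v.mean())
cv2.imwrite("pics/k2.png",cv2.resize(im[10:120,195:295,::-1],None,fx=5,fy=5,interpolation=2))
E
```

```text
rim encl (527.9317626953125, 312.9444580078125) 29.80645179748535 641
mid circle [527.81657624 312.62286288] 27.486444006422104
handle 190 [530.38494716 358.12978688  91.94900354] [525.29510703 345.6465395   32.63374787] [534.6012059  374.35331468  97.76676792]
242.33684210526314 33.084210526315786
```

View pics/k2.png

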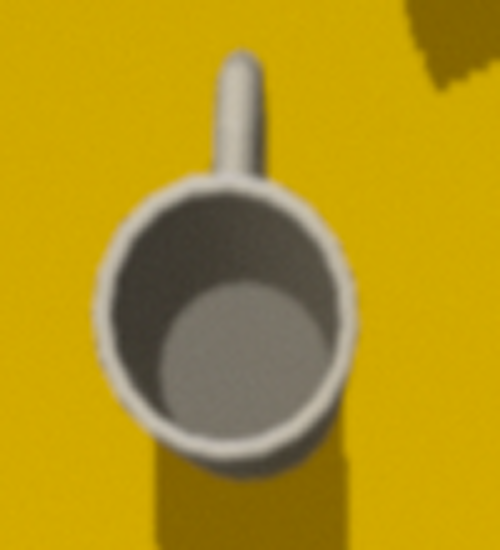

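```bash
cat >> h.py <<'E'
MUG=np.array([527.9,312.8,0]);HD=np.array([0.05,0.9987,0])
def mp(tipoff,z,th,L=161.):
    a=HD*np.sin(th)+np.array([0,0,np.cos(th)]);tip=MUG+HD*tipoff+[0,0,z]
    return tip+L*a,Raxis(a,-0.05),a
E
python3 - <<'E'
from h import *
r=np.deg2rad
for t in [(-8,130,0),(-8,18,0),(-14,16,r(10)),(-19.5,14,r(20)),(-19.5,4,r(20)),(-19.5,90,r(21))]:
    p,R,a=mp(*t);q=ctrl.solve_ik(p,R);print(t,p.round(1),None if q is None else q.round(2))
p,R,a=mp(-8,130,0)
ctrl.move_ptp(p,R);ctrl.hold(0.3);s=sensors.read_state();print(s["t"],s["eef_pos"],p)
snap("l1");f=np.load("pics/l1.npz");cv2.imwrite("pics/l2.png",cv2.resize(f["im"][110:240,180:330,::-1],None,fx=5,fy=5,interpolation=2))
print(toolproj([[0,0,161],[0,10,161]],f["K"]))
E
```

```text
(-8, 130, 0) [527.5 304.8 291. ] [ 0.38  0.25  1.41 -0.    1.48  0.43]
(-8, 18, 0) [527.5 304.8 179. ] [ 0.38  0.35  1.53 -0.    1.26  0.43]
(-14, 16, np.float64(0.17453292519943295)) [528.6 326.7 174.6] [ 0.48  0.44  1.42 -0.15  1.37  0.57]
(-19.5, 14, np.float64(0.3490658503988659)) [529.7 348.3 165.3] [ 0.57  0.55  1.3  -0.28  1.5   0.67]
(-19.5, 4, np.float64(0.3490658503988659)) [529.7 348.3 155.3] [ 0.57  0.56  1.31 -0.28  1.48  0.68]
(-19.5, 90, np.float64(0.3665191429188092)) [529.8 350.9 240.3] [ 0.58  0.5   1.23 -0.29  1.64  0.65]
23.525 [528.16465094 303.81635489 291.61052816] [527.5    304.8104 291.    ]
[[255.42135182 185.6541916 ]
 [264.70240865 185.65874996]]
```

View pics/l2.png

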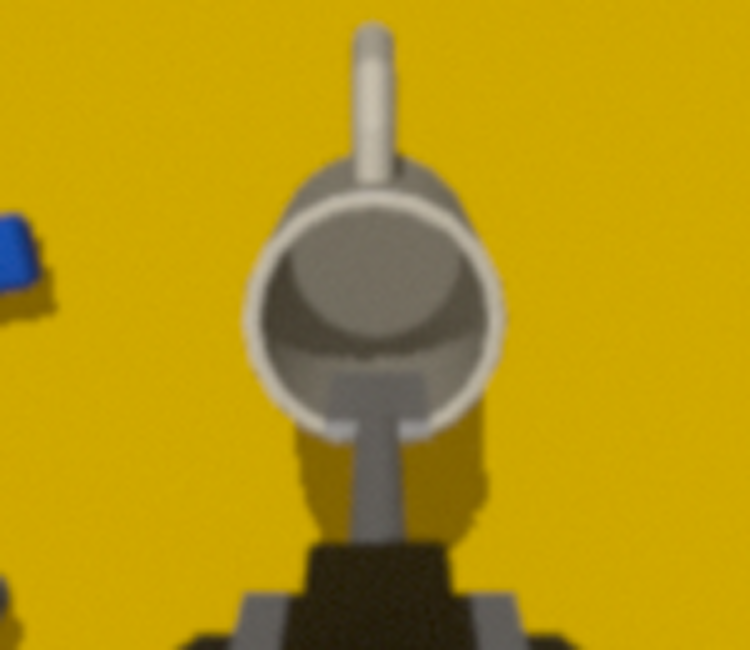

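The blade is above the mug opening about 9 mm front of centre, as planned, and the handle is straight up in the image. I'll lower and tilt.

```bash
python3 - <<'E'
from h import *
r=np.deg2rad
S=sensors.read_state
def go(t,vel,th=None):
    p,R,a=mp(*t);x=ctrl.move_l(p,rot=R,vel=vel,threshold=th);s=S();print(t,x,round(s["t"],2),s["eef_pos"].round(1),p.round(1),s["force"].round(1),s["wrist_torque"].round(2));return x
go((-8,20,0),100,10)
go((-11,18,r(7)),40,10)
go((-15,18,r(14)),40,10)
go((-19.5,16,r(20)),40,10)
go((-19.5,1,r(20)),20,4)
im,d=optics.grab_frame("scene");cv2.imwrite("pics/m1.png",cv2.resize(im[100:240,200:360,::-1],None,fx=5,fy=5,interpolation=2))
snap("m2")
E
```

```text
(-8, 20, 0) False 24.82 [528.1 305.1 182. ] [527.5 304.8 181. ] [ 0.1 -0.5 -0.5] [ 0.03 -0.01  0.05]
(-11, 18, np.float64(0.12217304763960307)) False 25.4 [528.3 321.5 177.9] [528.3 321.4 177.8] [-0.3 -0.2 -0.8] [ 0.08 -0.03  0.01]
(-15, 18, np.float64(0.24434609527920614)) False 25.94 [529.  336.5 174. ] [529.1 336.7 174.2] [-0.3  0.3 -0.6] [ 0.12 -0.04  0.  ]
(-19.5, 16, np.float64(0.3490658503988659)) False 26.43 [529.6 348.2 167.1] [529.7 348.3 167.3] [ 0.4 -0.3 -0.7] [0.21 0.03 0.04]
(-19.5, 1, np.float64(0.3490658503988659)) True 26.96 [529.8 348.3 158.1] [529.7 348.3 152.3] [-0.6  0.7  4.1] [ 0.   -0.01  0.01]
```

View pics/m1.png

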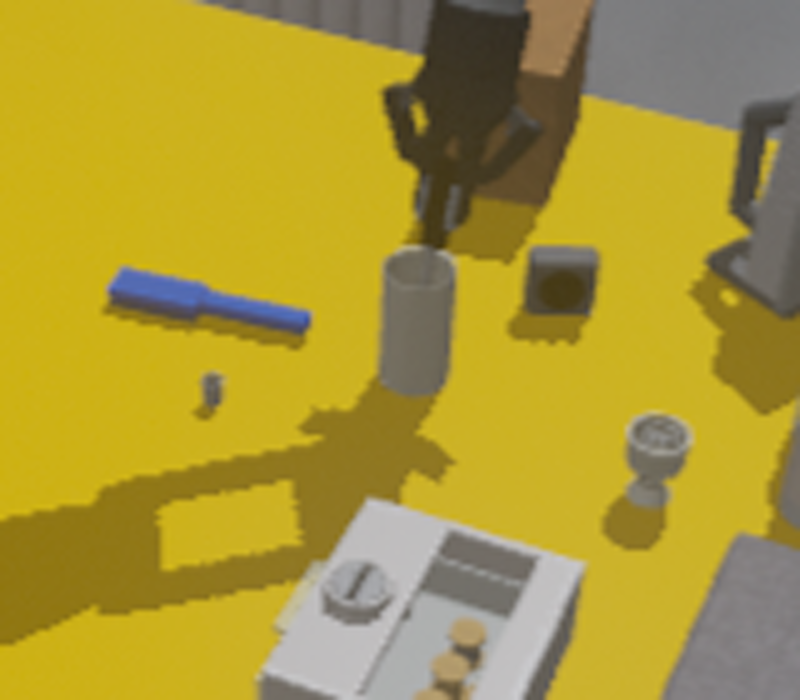

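View pics/m2.png

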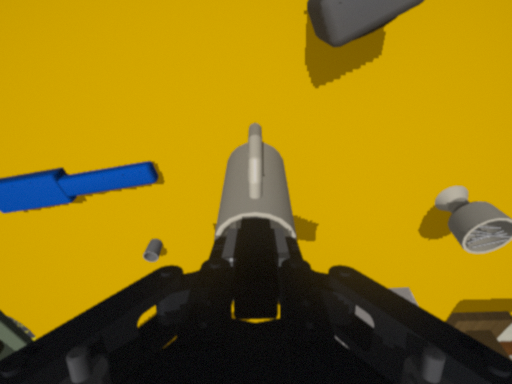

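The tip touched at about z = 5.5 to 7, which is the mug's floor. I'll release and retreat along the axis.

```bash
python3 - <<'E'
from h import *
S=sensors.read_state
s=S();a=-s["eef_rot"][:,2]
ctrl.gripper_to(36);ctrl.hold(0.3);print(S()["t"],S()["grip_width"],S()["force"])
im,d=optics.grab_frame("scene");cv2.imwrite("pics/n1.png",cv2.resize(im[100:200,230:330,::-1],None,fx=6,fy=6,interpolation=2))
ctrl.move_l(s["eef_pos"]+100*a,vel=80,threshold=8);print(S()["t"],S()["force"],S()["eef_pos"])
snap("n2")
im,d=optics.grab_frame("scene");cv2.imwrite("pics/n3.png",cv2.resize(im[100:200,230:330,::-1],None,fx=6,fy=6,interpolation=2))
E
```

```text
27.6833 35.840317770652355 [-0.15552891  0.52062137  0.89181122]
29.15 [ 0.52867372 -0.52833696 -0.15877019] [531.15980248 382.0733568  251.17407682]
```

View pics/n2.png

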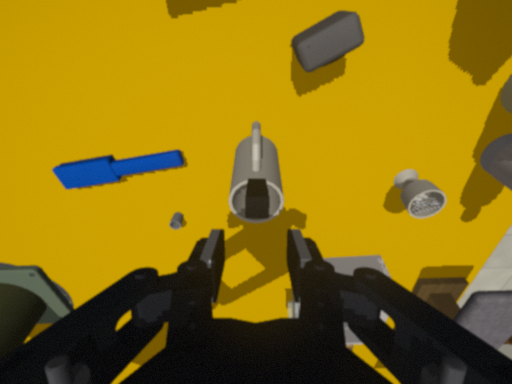

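View pics/n3.png

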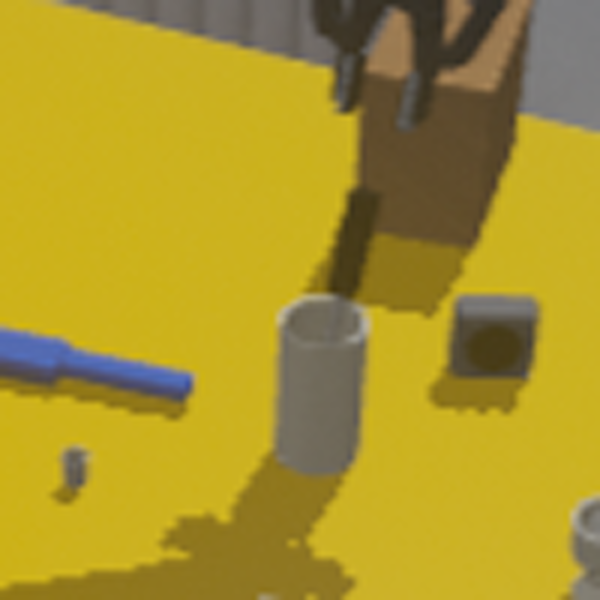

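The driver leans on the handle side of the rim and the mug is upright. I'll move clear and check everything from the top view before handing in.

```bash
python3 - <<'E'
from h import *
p=sensors.read_state()["eef_pos"]
ctrl.move_l(p+[-20,20,90],vel=200)
ctrl.move_ptp([380,-250,350],Rd(0));ctrl.hold(0.5);print(sensors.read_state()["t"])
im,d=optics.grab_frame("top");cv2.imwrite("pics/o1.png",im[:,:,::-1]);X=fc("top",d)
w=X[150:215,120:175].reshape(-1,3);w=w[(w[:,2]>150)&(w[:,2]<200)];print("end",len(w),np.median(w,0),w[:,2].max())
a=cv2.imread("pics/a_top.png");b=im[:,:,::-1]
cv2.imwrite("pics/o2.png",np.hstack([cv2.resize(b[105:215,100:305],None,fx=3.8,fy=3.8,interpolation=2)]))
im,d=optics.grab_frame("scene");cv2.imwrite("pics/o3.png",im[:,:,::-1])
E
```

```text
32.725
end 100 [527.01891723 350.94417618 176.54764565] 192.36865421930298
```

View pics/o1.png

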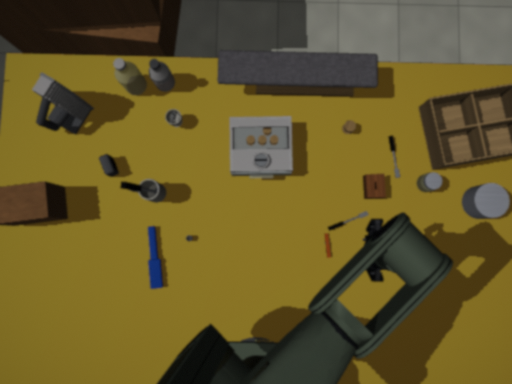

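View pics/o2.png

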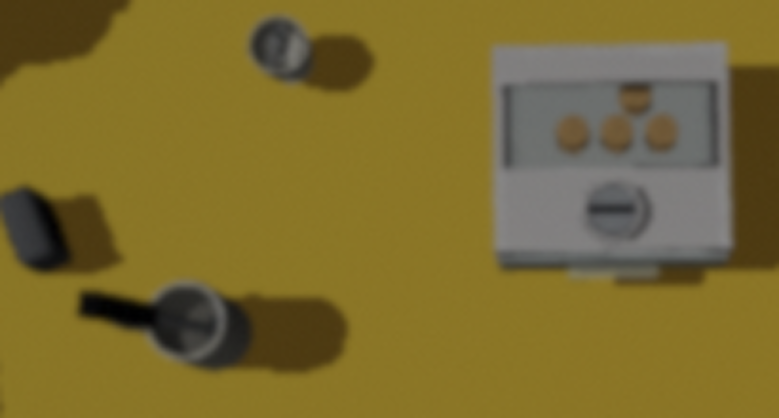

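View pics/o3.png

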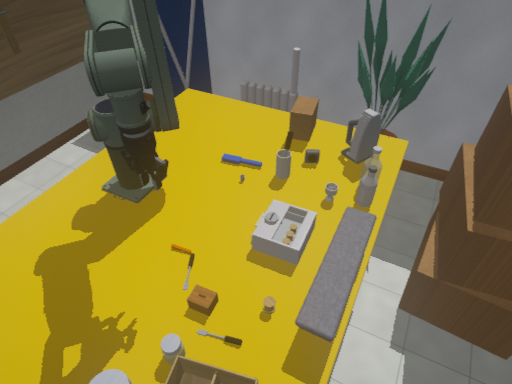

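```bash
python3 -c "
from plant import ctrl
ctrl.finish_job()"
```

```text
the job is handed in; nothing more can be done
```

I did the whole job in the order asked and handed it in at about 33 s of the 72 s.

- **Tray:** I pushed it in with closed fingers until they met a hard stop, twice at the same place. The front panel sits flush against the frame in the pictures.
- **Cam:** With the blade about 8 mm down in the slot, I turned it clockwise until the torque rose to about 0.6 N·m at the stop. From above, the slot now lies across the frame, parallel to the front bar to within about a degree.
- **Driver:** I lowered it into the mug until it touched at the floor. My estimate of the tip height there was 5.5 to 7 mm, against the floor's 5 mm. It now leans on the rim on the handle side, and the mug is upright.
- **Other things:** In the last pictures the listed bystanders look to be where they began, compared by eye with the first picture.

The two small look-alike drivers stood unsupported at the start and fell over early. I had not touched them or gone near them. They now lie on the table by the stand.

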